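# Lay out stripped saw parts in reverse order for reassembly

## Task

The four saw parts in the grey strip-down rack stand in the order they came off, the first one off next to the yellow end block. Move them all to the plywood assembly rack in the reverse order: the last one off goes into the bay next to the green end block and so on, so that the first one off is in the bay furthest from green. Set each part down gently and upright in the middle of its bay, without dropping it or knocking any part over.

Things in the scene. Friction and masses are not known exactly. Their poses are not given: they have to be found in the camera images.
- piston_mid (a point): bright aluminium piston, a plain cylinder 44 mm in diameter and 46 mm high, with two dark ring grooves. Stands upright on its pad (top face 12 mm above the table). Point at its centre, half-way up, 23 mm above its underside; z up along its axis. Loose, weighs 110 g, give or take 40 %.
- drum_mid (a point): dark steel clutch drum, 50 mm in diameter and 34 mm high, with a bright sprocket (about 35 mm over its teeth, 12 mm high) on top; 46 mm high in all. Grip it round the dark drum. Stands upright on its pad (top face 12 mm above the table). Point at its centre, half-way up, 23 mm above its underside; z up along its axis. Loose, weighs 160 g, give or take 40 %.
- cap_mid (a point): red plastic filler cap, a ribbed cylinder 40 mm in diameter and 44 mm high, with a black bar on its top (2 mm more). Stands upright on its pad (top face 12 mm above the table). Point at its centre, half-way up, 22 mm above its underside; z up along its axis. Loose, weighs 50 g, give or take 40 %.
- filter_mid (a point): air filter cartridge, a pleated cream-white cylinder with blue ends, 45 mm in diameter and 52 mm high. Stands upright on its pad (top face 12 mm above the table). Point at its centre, half-way up, 26 mm above its underside; z up along its axis. Loose, weighs 60 g, give or take 40 %.
- blue_pad: blue pad, 60 x 70 x 4 mm, fixed in a bay of the grey strip-down rack; marks where the piston started. Origin: centre of its underside, 8 mm above the table. The 4 pads lie in a row at 75 mm pitch, order varies; x axis along the row, pointing away from the robot. Ribs 14 mm high, 4 mm thick part the bays, end blocks 30 mm high close the row; long sides open.
- white_pad: white pad, 60 x 70 x 4 mm, fixed in a bay of the grey strip-down rack; marks where the drum started. Origin: centre of its underside, 8 mm above the table. The 4 pads lie in a row at 75 mm pitch, order varies; x axis along the row, pointing away from the robot. Ribs 14 mm high, 4 mm thick part the bays, end blocks 30 mm high close the row; long sides open.
- cork_pad: brown cork pad, 60 x 70 x 4 mm, fixed in a bay of the grey strip-down rack; marks where the cap started. Origin: centre of its underside, 8 mm above the table. The 4 pads lie in a row at 75 mm pitch, order varies; x axis along the row, pointing away from the robot. Ribs 14 mm high, 4 mm thick part the bays, end blocks 30 mm high close the row; long sides open.
- orange_pad: orange pad, 60 x 70 x 4 mm, fixed in a bay of the grey strip-down rack; marks where the filter started. Origin: centre of its underside, 8 mm above the table. The 4 pads lie in a row at 75 mm pitch, order varies; x axis along the row, pointing away from the robot. Ribs 14 mm high, 4 mm thick part the bays, end blocks 30 mm high close the row; long sides open.
- yellow_end: yellow end block of the grey strip-down rack, 30 x 84 x 30 mm, fixed at either end of its row (it changes; the other end block is black). Origin: centre of its underside, 8 mm above the table. The nearest pad's centre is 52.5 mm away, the others 127.5, 202.5 and 277.5 mm.
- green_end: green end block, 30 x 84 x 30 mm, fixed on the near (world x < 0.45 m) or far (x > 0.65 m) end of the plywood assembly rack. Origin: centre of its underside, on the rack's upper face, 8 mm above the table. Bay centres (pale discs 54 mm wide) lie 52.5, 127.5, 202.5, 277.5 mm from it along its x axis: +x if at the near end, -x if far. Ribs 14 mm high part the bays; long sides open.
Mind the look-alikes: they are no part of the job. Of the things shaped like the part that bears cap_mid, the red one is meant. Of the things shaped like the part that bears filter_mid, the white one is meant.

How it is judged:
By the outcome, as a careful person would: the job done as asked, in the order asked, and still so for the second after the job is handed in, with the robot touching nothing.
It also fails if it takes over 128 s, if anything falls off the work surface, if the arm or the gripper's body presses on something with over 40 N, if the wrist force passes 120 N, or if a joint passes its speed limit or range.

## Robot

A 6-joint arm with a two-finger parallel gripper is mounted at the origin on the work surface. World frame = base frame: x ahead of the robot, y to its left, z up, the work surface at z = 0. Lengths are in m, angles in rad, forces in N, time in s.
With the tool pointing down it reaches from about 0.375 to 0.9 m from the base axis. Payload 3.1 kg.
Tool frame: the origin (TCP) lies midway between the tips of the shut fingers; the grasp point (between the pads) lies manip.hold_point_z behind it (manip.hold_point_z is the distance from the TCP to the grasp point, in m); z points along the fingers, y is the direction in which the jaws open and shut (so a half turn about z gives the same grasp; the last joint's range is limited). The gripper opens to 85 mm and grips with 20 to 120 N. Pads are 22 mm wide; open, the fingers measure 114 mm over their backs; the gripper's body (76 mm by 85 mm) begins 54 mm behind the grasp point. The pads swing forward as they close: fully open they stand 13 mm farther back than shut.
Start: joints at [-1.323, 0.527, 1.433, -0, 1.181, -0.178], TCP at [0.258, -0.569, 0.231] pointing down, gripper open.
Joint ranges: [-3.08, 3.08], [-0.75, 2.2], [0.22, 2.44], [-1.43, 4.57], [0, 2.65], [-2.85, 2.85]. Speed limits (rad/s): [2.79, 2.79, 3.14, 3.14, 3.14, 3.14].

## Interface

Orientations are given as a unit quaternion [x, y, z, w].
In Python, from station import manip, snapshot, workorder, models gives the robot as it stands.
- The arm moves only by the tool jog_arm, never from a script. Its argument "commands" is a list of rows, each a list of 5 numbers: the opening in per cent of the stroke, from 0 (shut) to 100 (fully open), then the shift along the world's x, y, z in cm, then the turn about the world's z in rad. A call has 1 to 8 rows; each row shifts and turns the pose as measured when the row begins; what a row does not reach is not made up. A row lasts 1/12 s, in which the tool goes at most 41.7 mm and 7.16 degrees, less where a joint would pass 70% of its speed; a pose out of reach is approached as far as the arm can. A call with a gripper value outside its range is refused whole. The fingers move at their own pace and stop on an object; "squeeze" is the grip in N (left out, the last holds). Time passes only in rows, so rows that do not move let the fingers close. It gives the time, the measured TCP pose, the force and the opening at its end, in the units of the state.
- manip.sense(): the state, without advancing time (a new reading comes with each control period).
- snapshot(name): name is "scene" or "top" or "wrist"; returns a dict with "image" (480x640x3 uint8, red, green, blue), "intrinsics" (3x3 intrinsics, pixels), "extrinsics" (4x4, takes a point from camera to world coordinates); the wrist camera has in their place "hand_eye" (4x4, takes a point from camera to tool coordinates, whose origin is the TCP and whose axes are the flange's). Camera axes: x right, y down, z forward; pixel columns grow to the right and rows downward; lengths in m; the calibration is good to about 2 mm. A picture is of the moment at which its call begins: read the wrist's pose just before it. There is no depth.
- workorder.sign_off(): hands the job in, once; it reports no verdict.
Trained networks look in a picture, given as the dict that the camera call returned (one of the last four; its "shot" number tells which), for a name from the list of things; names that differ only in an ending like _2 or _b are one class to them, and where a whole thing is asked for, a point or a joint stands for the part that bears it (a point fixed in the world has none). Each returns a list of dicts, best first, with "score" (0 to 1); they miss things now and then, are a little off and sometimes report something else, mostly with a low value. They report only what shows in the picture. A call takes as long as a camera call. They do not tell look-alikes from the thing itself.
- models.find_in(picture, name): "centre" ([x, y, z] in m, in world coordinates, good to about 4 mm: the middle of the surface that is visible of it).
- models.pinpoint(picture, name): "centre" ([x, y, z] in m, in world coordinates, good to about 4 mm: a listed point, or the origin of a listed thing).
The state is a dict: "t": time; "q": joint angles; "qd": joint speeds; "tau": joint torques, N m; "tcp_pos": TCP position; "tool_rot": TCP orientation; "force": force on the tool from outside, world axes, zero at the start; "ft_torque": the same for the moment, N m; "finger_gap": opening from 0.0 (shut) to 1.0 (fully open).
Only numpy, scipy, OpenCV 4.12 (cv2) and the standard library are available. Lean on these libraries where they do the work, as an engineer would, in place of code of your own. Each camera call takes 0.05 s, during which the arm holds its last target. There are 200 camera calls.

## Working session

There is one attempt and no reset: what is moved stays moved. The work goes in short steps, Python scripts to look and compute and a tool call to move; the robot and the scene stay as the last step left them, time stands still between calls to the robot, and variables do not carry over. Pictures are saved under pics/ and viewed, about 12 in all and at most 16, crops included, and the job is handed in when it is done.

Besides the shell and the picture viewer there is one more tool, called after ">>>" by a JSON object that holds its "method" and its "body", one argument or row to a line. jog_arm: Moves the arm, as the interface text tells. Its arguments: {"type":"object","properties":{"commands":{"type":"array","items":{"type":"array","items":{"type":"number"}}},"squeeze":{"type":"number"}},"required":["commands"]}

```bash
ls; mkdir -p pics; cat > h.py <<'E'
from station import manip, snapshot, workorder, models
import cv2, numpy as np
np.set_printoptions(precision=4,suppress=True)
def save(p,n): cv2.imwrite('pics/'+n+'.png', p['image'][:,:,::-1])
def proj(p,X):
    T=np.linalg.inv(np.array(p['extrinsics'])); c=T[:3,:3]@np.array(X)+T[:3,3]; k=np.array(p['intrinsics'])@c; return (k[:2]/k[2]).round().astype(int)
NAMES=['piston_mid','drum_mid','cap_mid','filter_mid','blue_pad','white_pad','cork_pad','orange_pad','yellow_end','green_end']
E
python3 - <<'E'
from h import *
s=manip.sense(); print({k:np.round(v,4) for k,v in s.items()}, manip.hold_point_z)
for c in ('scene','top'):
    p=snapshot(c); save(p,c+'1')
    for n in NAMES:
        print(c,n,[(np.round(d['centre'],3).tolist(),round(d['score'],2),proj(p,d['centre']).tolist()) for d in models.pinpoint(p,n)[:4]])
E
```

```text
pics
{'t': np.float64(0.0), 'q': array([-1.3235,  0.5285,  1.4339, -0.    ,  1.1814, -0.1785]), 'qd': array([-0.0003, -0.0014, -0.0005, -0.0005, -0.0004,  0.0014]), 'tau': array([ -0.0011, -44.2355, -17.8023,  -0.0002,   0.0083,  -0.    ]), 'tcp_pos': array([ 0.258 , -0.5685,  0.2303]), 'tool_rot': array([ 0.9774,  0.2113, -0.    , -0.0011]), 'force': array([-0.6133, -0.2423,  0.5549]), 'ft_torque': array([ 0.06  , -0.0381, -0.0002]), 'finger_gap': np.float64(1.0001)} 0.0187
scene piston_mid [([0.646, 0.186, 0.037], 0.9, [444, 233])]
scene drum_mid [([0.503, 0.18, 0.035], 0.69, [377, 200])]
scene cap_mid [([0.57, 0.185, 0.035], 0.92, [407, 214]), ([0.633, 0.07, 0.019], 0.76, [386, 264]), ([0.575, 0.179, 0.004], 0.48, [405, 233]), ([0.649, 0.181, 0.006], 0.22, [440, 251])]
scene filter_mid [([0.431, 0.09, 0.029], 0.84, [311, 202]), ([0.423, 0.188, 0.037], 0.67, [349, 181])]
scene blue_pad [([0.651, 0.183, 0.006], 0.79, [442, 251])]
scene white_pad [([0.575, 0.175, 0.006], 0.67, [404, 232]), ([0.496, 0.185, 0.006], 0.53, [375, 212])]
scene cork_pad [([0.576, 0.179, 0.006], 0.64, [406, 
[... 191 characters left out ...]
p piston_mid [([0.653, 0.185, 0.034], 0.89, [195, 183])]
top drum_mid [([0.497, 0.181, 0.034], 0.56, [195, 277])]
top cap_mid [([0.566, 0.188, 0.034], 0.6, [192, 234]), ([0.632, 0.066, 0.021], 0.6, [269, 196])]
top filter_mid [([0.43, 0.089, 0.023], 0.6, [255, 319]), ([0.419, 0.186, 0.038], 0.56, [190, 328])]
top blue_pad [([0.644, 0.186, 0.004], 0.79, [199, 193]), ([0.724, -0.115, 0.008], 0.19, [375, 144])]
top white_pad [([0.498, 0.181, 0.01], 0.61, [199, 279])]
top cork_pad [([0.573, 0.182, 0.007], 0.8, [200, 234])]
top orange_pad [([0.422, 0.182, 0.012], 0.7, [197, 326])]
top yellow_end [([0.697, 0.183, 0.008], 0.88, [201, 163])]
top green_end [([0.723, -0.115, 0.006], 0.62, [375, 145])]
```

View pics/scene1.png

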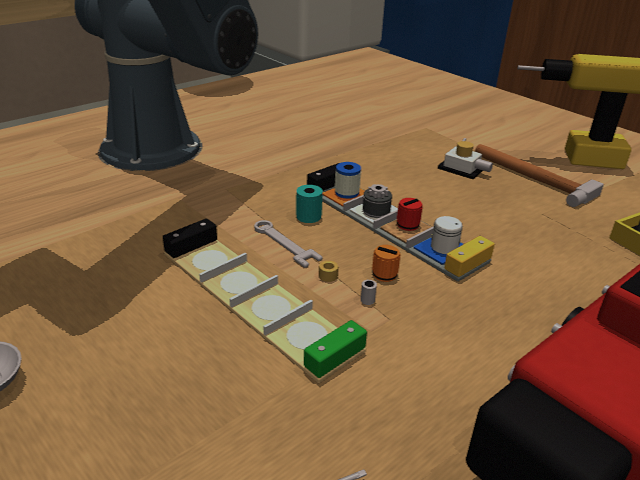

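View pics/top1.png

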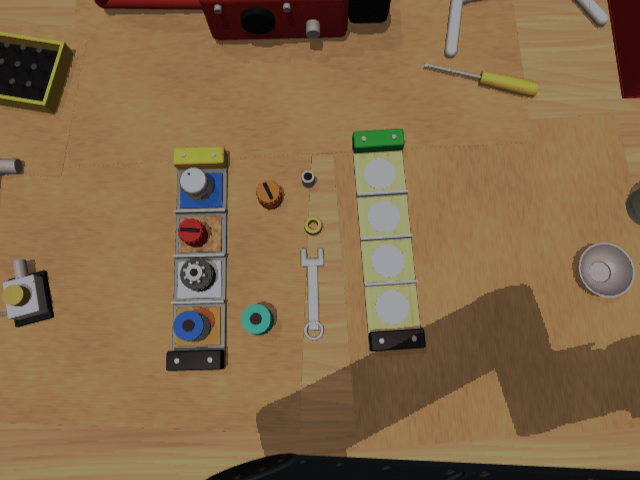

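The scene view shows red cap at (409,213), with orange-cap look-alike at (386,263). The white filter with blue ends is at (348,180), with the teal look-alike at (309,203). From the yellow end the order is piston, cap, drum, filter. Green is the far end of the plywood rack at (335,347), so the filter goes nearest green, then drum, cap and piston.

```bash
cat >> h.py <<'E'
def ray(p,uv,z,T=None):
    T=np.array(p['extrinsics']) if T is None else T
    d=T[:3,:3]@np.linalg.inv(np.array(p['intrinsics']))@np.array([uv[0],uv[1],1.]); return T[:3,3]+d*(z-T[2,3])/d[2]
E
python3 - <<'E'
from h import *
p=snapshot('top'); im=p['image']; hsv=cv2.cvtColor(im,cv2.COLOR_RGB2HSV)
m=((hsv[...,1]<40)&(hsv[...,2]>120)).astype(np.uint8); m[:,:350]=0; m[:,425:]=0
n,l,st,c=cv2.connectedComponentsWithStats(m)
P=[]
for i in range(1,n):
    if st[i,4]>400: P.append(ray(p,c[i],.009)); print(c[i],st[i,2:],P[-1])
P=np.array(P); d=np.diff(P,axis=0); print(np.linalg.norm(d,axis=1)); v=P[-1]-P[0]; print('yaw',np.arctan2(-v[1],-v[0]))
# grey rack end blocks
for nm,lo,hi in (('yellow',(22,120,100),(34,255,255)),):
    mm=cv2.inRange(hsv,lo,hi); mm[:,:160]=0; mm[:,240:]=0; mm[:140]=0; mm[180:]=0
    print(nm, cv2.minAreaRect(cv2.findNonZero(mm)), ray(p,cv2.minAreaRect(cv2.findNonZero(mm))[0],.038))
mm=(hsv[...,2]<70).astype(np.uint8); mm[:,:160]=0; mm[:,230:]=0; mm[:350]=0;mm[380:]=0
r=cv2.minAreaRect(cv2.findNonZero(mm)); print(r,ray(p,r[0],.038))
cv2.imwrite('pics/crop1.png',cv2.resize(im[140:380,160:430,::-1],None,fx=2.9,fy=2.5,interpolation=cv2.INTER_CUBIC))
E
```

```text
[379.3932 173.4427] [ 32  31 768] [ 0.6698 -0.1193  0.009 ]
[383.4203 216.2684] [ 32  32 816] [ 0.595  -0.1225  0.009 ]
[387.517  260.7298] [ 34  33 855] [ 0.52   -0.1257  0.009 ]
[391.8295 306.6656] [ 34  34 903] [ 0.4452 -0.1289  0.009 ]
[0.0749 0.0751 0.0749]
yaw 0.04274927992767996
yellow ((197.5, 155.0), (16.0, 49.0), 90.0) [0.6993 0.1815 0.038 ]
((195.5, 360.0), (20.0, 59.0), 90.0) [0.3698 0.1766 0.038 ]
```

View pics/crop1.png

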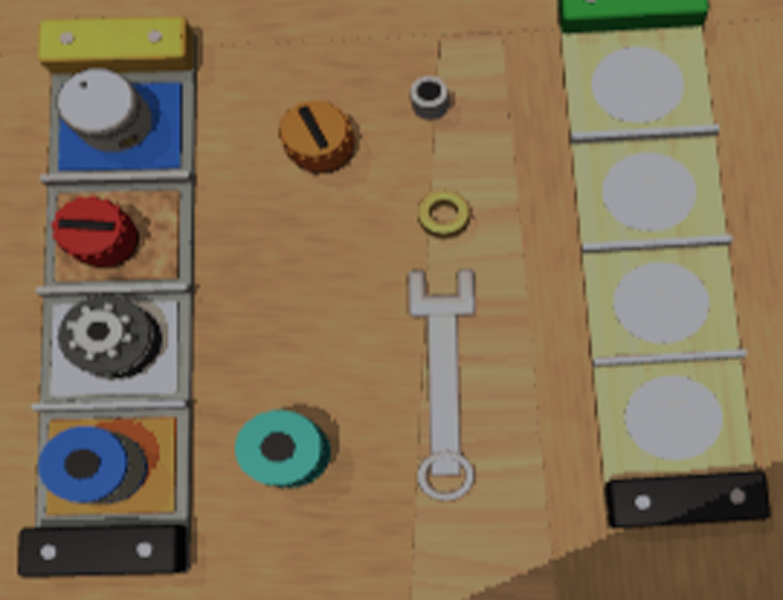

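>>> {"method": "jog_arm", "body": {
  "commands": [
    [100,2,3.4,0,-0.1],
    [100,2,3.4,0,-0.1],
    [100,2,3.4,0,-0.1],
    [100,2,3.4,0,-0.1],
    [100,2,3.4,0,0],
    [100,2,3.4,0,0],
    [100,2,3.4,0,0],
    [100,2,3.4,0,0]
  ],
  "squeeze": 30
}}

```text
t: 1.82
tcp_pos: [0.4183, -0.297, 0.2319]
tool_rot: [1.0, -0.005, -0.0, 0.005]
force: [0.7, -0.7, -0.4]
finger_gap: 1.0
```

>>> {"method": "jog_arm", "body": {
  "commands": [
    [100,0,4,0,0],
    [100,0,4,0,0],
    [100,0,4,0,0],
    [100,0,4,0,0],
    [100,0,4,0,0],
    [100,0,4,0,0],
    [100,0,4,0,0],
    [100,0,4,0,0]
  ]
}}

```text
t: 2.48
tcp_pos: [0.4224, 0.0346, 0.2344]
tool_rot: [1.0, -0.006, 0.006, 0.008]
force: [1.1, -1.2, 0.4]
finger_gap: 1.001
```

>>> {"method": "jog_arm", "body": {
  "commands": [
    [100,0,4,0,0.03],
    [100,0,4,0,0],
    [100,0,4,0,0],
    [100,0,2.5,0,0],
    [100,0,0,0,0]
  ]
}}

```text
t: 2.9
tcp_pos: [0.4213, 0.1923, 0.2364]
tool_rot: [1.0, 0.013, 0.009, 0.007]
force: [-0.7, -0.4, 0.2]
finger_gap: 1.0
```

```bash
cat >> h.py <<'E'
from scipy.spatial.transform import Rotation as R
def wrist(name,show=True):
    s=manip.sense(); p=snapshot('wrist')
    W=np.eye(4); W[:3,:3]=R.from_quat(s['tool_rot']).as_matrix(); W[:3,3]=s['tcp_pos']
    p['T']=W@np.array(p['hand_eye'])
    print('tcp',s['tcp_pos'],'yaw',R.from_quat(s['tool_rot']).as_euler('ZYX'),s['t'])
    if show: save(p,name)
    return p
def look(p,names):
    for n in names: print(n,[(np.round(d['centre'],4).tolist(),round(d['score'],2)) for d in models.pinpoint(p,n)[:4]])
E
python3 - <<'E'
from h import *
p=wrist('w1'); look(p,NAMES[:8])
E
```

```text
tcp [0.4213 0.1923 0.2364] yaw [ 0.0256 -0.018   3.1283] 2.9
piston_mid []
drum_mid [([0.5012, 0.1796, 0.0372], 0.68)]
cap_mid [([0.568, 0.1929, 0.0373], 0.56)]
filter_mid [([0.4255, 0.0876, 0.0232], 0.85), ([0.4192, 0.1813, 0.0388], 0.71)]
blue_pad []
white_pad []
cork_pad []
orange_pad []
```

View pics/w1.png

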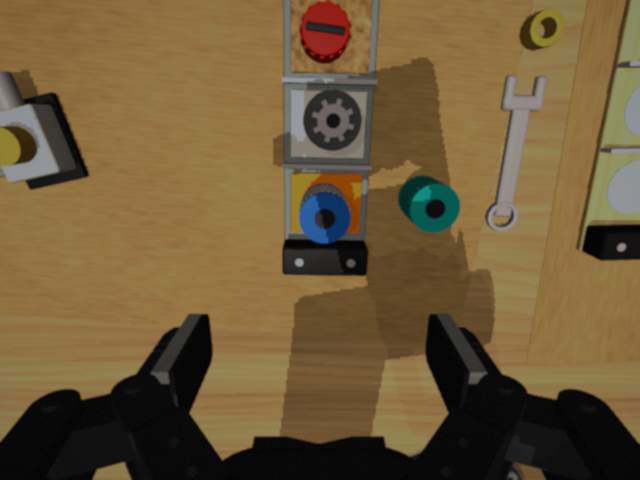

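The wrist view shows the filter's blue end at (325,217) with the teal decoy at (435,207), the drum at (333,120) and the red cap at (325,28). All as expected.

```bash
cat >> h.py <<'E'
def blob(p,lo,hi,z,box):
    h=cv2.cvtColor(p['image'],cv2.COLOR_RGB2HSV); m=cv2.inRange(h,lo,hi); k=np.zeros_like(m); x0,y0,x1,y1=box; k[y0:y1,x0:x1]=1; m*=k
    c=max(cv2.findContours(m,cv2.RETR_EXTERNAL,cv2.CHAIN_APPROX_NONE)[0],key=cv2.contourArea)
    (u,v),r=cv2.minEnclosingCircle(c); e=cv2.fitEllipse(c)
    X=ray(p,e[0],z,p.get('T')); print('circ',(round(u),round(v),round(r)),'ell',np.round(e[0]),np.round(e[1]),'->',X); return X
E
python3 - <<'E'
from h import *
p=wrist('w2')
blob(p,(95,120,40),(125,255,255),.064,(290,170,370,250))
h=cv2.cvtColor(p['image'],cv2.COLOR_RGB2HSV)
c=cv2.HoughCircles(cv2.GaussianBlur(cv2.cvtColor(p['image'][85:160,290:372],cv2.COLOR_RGB2GRAY),(3,3),0),cv2.HOUGH_GRADIENT,1,30,param1=100,param2=12,minRadius=22,maxRadius=34)
print(c); print(ray(p,c[0,0,:2]+[290,85],.046,p['T']))
E
```

```text
tcp [0.4216 0.187  0.236 ] yaw [ 0.0181 -0.0161  3.1263] 3.35
circ (317, 218, 26) ell [318. 218.] [49. 52.] -> [0.4205 0.1865 0.064 ]
[[[34.5 34.5 29.4]]]
[0.5015 0.1817 0.046 ]
```

>>> {"method": "jog_arm", "body": {
  "commands": [
    [100,0,0,-4,0],
    [100,0,0,-4,0],
    [100,0,0,-4,0],
    [100,0,0,-4,0],
    [100,0,0,0,0]
  ]
}}

```text
t: 3.82
tcp_pos: [0.4279, 0.1853, 0.0737]
tool_rot: [1.0, 0.006, 0.016, 0.006]
force: [-1.5, -1.6, -0.7]
finger_gap: 0.997
```

>>> {"method": "jog_arm", "body": {
  "commands": [
    [100,-0.4,0.1,-1,0],
    [100,-0.3,0,-1,0],
    [100,0,0,-1,0],
    [100,0,0,-1,0],
    [100,0,0,0,0],
    [100,0,0,0,0]
  ]
}}

```text
t: 4.32
tcp_pos: [0.4251, 0.185, 0.0357]
tool_rot: [1.0, 0.004, 0.018, 0.006]
force: [0.0, -0.1, 0.8]
finger_gap: 0.997
```

>>> {"method": "jog_arm", "body": {
  "commands": [
    [100,-0.4,0.15,-0.6,0],
    [100,-0.2,0,-0.6,0],
    [100,0,0,0,0],
    [100,0,0,0,0]
  ]
}}

```text
t: 4.65
tcp_pos: [0.4213, 0.1871, 0.0259]
tool_rot: [1.0, 0.004, 0.022, 0.005]
force: [0.6, -0.3, 0.5]
finger_gap: 1.0
```

```bash
python3 - <<'E'
from h import *
p=wrist('w3')
E
```

```text
tcp [0.4213 0.1871 0.0259] yaw [ 0.0086 -0.0432  3.1307] 4.65
```

View pics/w3.png

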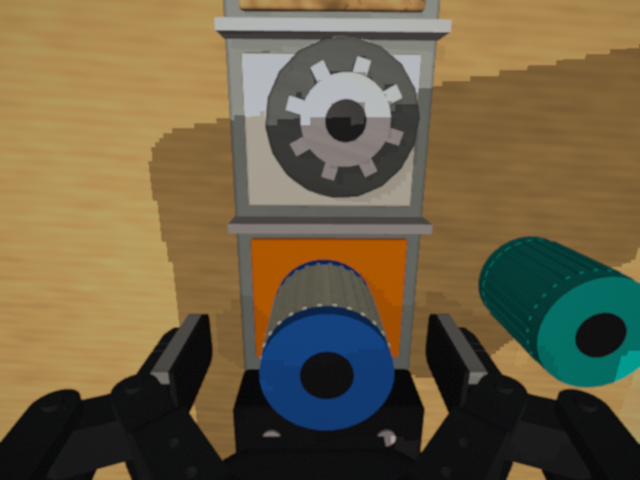

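>>> {"method": "jog_arm", "body": {
  "commands": [
    [0,0,0,0,0],
    [0,0,0,0,0],
    [0,0,0,0,0],
    [0,0,0,0,0],
    [0,0,0,0,0],
    [0,0,0,0,0]
  ],
  "squeeze": 35
}}

```text
t: 5.2
tcp_pos: [0.4215, 0.1874, 0.0266]
tool_rot: [1.0, 0.004, 0.022, 0.005]
force: [0.6, 0.3, -0.1]
finger_gap: 0.503
```

>>> {"method": "jog_arm", "body": {
  "commands": [
    [0,0,0,0.5,0],
    [0,0,0,1,0],
    [0,0,0,2,0],
    [0,0,0,3,0],
    [0,0,0,3,0],
    [0,0,0,3,0],
    [0,0,0,0,0],
    [0,0,0,0,0]
  ]
}}

```text
t: 5.87
tcp_pos: [0.4189, 0.1867, 0.1568]
tool_rot: [1.0, 0.004, 0.019, 0.006]
force: [0.7, -0.1, -0.9]
finger_gap: 0.509
```

>>> {"method": "jog_arm", "body": {
  "commands": [
    [0,2.5,-3,0,0.03],
    [0,2.5,-3,0,0],
    [0,2.5,-3,0,0],
    [0,2.5,-3,0,0],
    [0,2.5,-3,0,0],
    [0,2.5,-3,0,0],
    [0,2.5,-3,0,0],
    [0,2.5,-3,0,0]
  ]
}}

```text
t: 6.53
tcp_pos: [0.611, -0.0568, 0.1479]
tool_rot: [1.0, 0.027, 0.008, 0.002]
force: [-0.9, 1.0, -1.2]
finger_gap: 0.507
```

>>> {"method": "jog_arm", "body": {
  "commands": [
    [0,2.5,-3,0,0],
    [0,1,-2,0,0],
    [0,0,0,0,0],
    [0,0,0,0,0]
  ]
}}

```text
t: 6.87
tcp_pos: [0.65, -0.1181, 0.1396]
tool_rot: [1.0, 0.022, 0.006, 0.003]
force: [-1.0, 0.1, -0.2]
finger_gap: 0.507
```

>>> {"method": "jog_arm", "body": {
  "commands": [
    [0,1,0,-1,0.0],
    [0,0.5,0,-2,0],
    [0,0,0,-2,0],
    [0,0,0,-2,0],
    [0,0,0,-1.5,0],
    [0,0,0,-0.5,0],
    [0,0,0,0,0],
    [0,0,0,0,0]
  ]
}}

```text
t: 7.53
tcp_pos: [0.6543, -0.1079, 0.038]
tool_rot: [1.0, 0.025, -0.004, -0.002]
force: [-0.2, -0.4, 0.0]
finger_gap: 0.506
```

>>> {"method": "jog_arm", "body": {
  "commands": [
    [0,0.8,-0.5,0.3,0],
    [0,0.8,-0.6,0,0],
    [0,0,0,0,0],
    [0,0,0,0,0]
  ]
}}

```text
t: 7.87
tcp_pos: [0.6735, -0.1194, 0.0447]
tool_rot: [1.0, 0.025, -0.002, -0.001]
force: [-0.1, 0.2, -0.9]
finger_gap: 0.509
```

>>> {"method": "jog_arm", "body": {
  "commands": [
    [0,-0.2,0,-0.6,0],
    [0,-0.1,0,-0.5,0],
    [0,0,0,-0.3,0],
    [0,0,0,0,0],
    [0,0,0,0,0]
  ]
}}

```text
t: 8.28
tcp_pos: [0.6714, -0.1206, 0.0313]
tool_rot: [1.0, 0.025, -0.0, -0.001]
force: [-0.2, 0.4, 0.2]
finger_gap: 0.508
```

>>> {"method": "jog_arm", "body": {
  "commands": [
    [0,0,0,-0.3,0],
    [0,0,0.1,-0.2,0],
    [0,0,0,0,0],
    [0,0,0,0,0]
  ]
}}

```text
t: 8.62
tcp_pos: [0.6707, -0.1192, 0.0252]
tool_rot: [1.0, 0.025, -0.001, -0.001]
force: [-0.2, 0.3, -1.5]
finger_gap: 0.507
```

>>> {"method": "jog_arm", "body": {
  "commands": [
    [0,0,0,-0.1,0],
    [0,0,0,0,0],
    [0,0,0,0,0]
  ]
}}

```text
t: 8.87
tcp_pos: [0.6708, -0.119, 0.0241]
tool_rot: [1.0, 0.025, -0.001, -0.001]
force: [0.2, -0.7, -0.4]
finger_gap: 0.506
```

>>> {"method": "jog_arm", "body": {
  "commands": [
    [0,0,0,-0.1,0],
    [0,0,0,0,0],
    [0,0,0,0,0]
  ]
}}

```text
t: 9.12
tcp_pos: [0.6712, -0.1191, 0.0236]
tool_rot: [1.0, 0.025, -0.0, -0.001]
force: [-0.4, -0.3, -1.1]
finger_gap: 0.508
```

>>> {"method": "jog_arm", "body": {
  "commands": [
    [0,0,0,-0.12,0],
    [0,0,0,0,0],
    [0,0,0,0,0]
  ]
}}

```text
t: 9.37
tcp_pos: [0.6716, -0.1193, 0.0237]
tool_rot: [1.0, 0.025, -0.0, -0.0]
force: [0.6, 0.5, -0.5]
finger_gap: 0.505
```

```bash
python3 - <<'E'
from h import *
p=wrist('w4'); print(manip.sense()['force'])
E
```

```text
tcp [ 0.6716 -0.1193  0.0237] yaw [ 0.0502 -0.     -3.1408] 9.3667
[-0.5657  0.174  -0.3992]
```

View pics/w4.png

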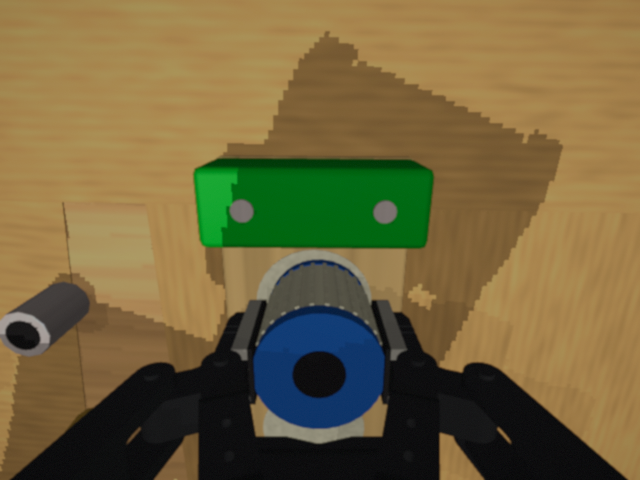

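It shows the filter at (320,340) centred on its disc. The height has stopped falling at 23.7 mm, so it is touching; release.

>>> {"method": "jog_arm", "body": {
  "commands": [
    [60,0,0,0,0],
    [60,0,0,0,0],
    [100,0,0,0,0],
    [100,0,0,0,0],
    [100,0,0,0,0],
    [100,0,0,0,0]
  ]
}}

```text
t: 9.92
tcp_pos: [0.6716, -0.1193, 0.0231]
tool_rot: [1.0, 0.025, -0.0, -0.0]
force: [-0.2, -0.6, 0.2]
finger_gap: 1.002
```

>>> {"method": "jog_arm", "body": {
  "commands": [
    [100,0,0,1,0],
    [100,0,0,2,0],
    [100,0,0,3,0],
    [100,0,0,3,0],
    [100,0,0,3,0],
    [100,0,0,2,0],
    [100,0,0,0,0],
    [100,0,0,0,0]
  ]
}}

```text
t: 10.58
tcp_pos: [0.6691, -0.1185, 0.1717]
tool_rot: [1.0, 0.025, -0.001, -0.001]
force: [0.5, -0.0, -0.4]
finger_gap: 1.0
```

```bash
python3 - <<'E'
from h import *
p=wrist('w5'); look(p,['filter_mid','green_end'])
p=snapshot('top'); look(p,['filter_mid','drum_mid','cap_mid','piston_mid'])
E
```

```text
tcp [ 0.6691 -0.1185  0.1717] yaw [ 0.05    0.0024 -3.1397] 10.5833
filter_mid [([0.6672, -0.1226, 0.0363], 0.8)]
green_end [([0.7229, -0.1132, 0.0062], 0.86)]
filter_mid []
drum_mid []
cap_mid []
piston_mid []
```

>>> {"method": "jog_arm", "body": {
  "commands": [
    [100,-1.4,2.5,0,-0.03],
    [100,-1.4,2.5,0,0],
    [100,-1.4,2.5,0,0],
    [100,-1.4,2.5,0,0],
    [100,-1.4,2.5,0,0],
    [100,-1.4,2.5,0,0],
    [100,-1.4,2.5,0,0],
    [100,-1.4,2.5,0,0]
  ]
}}

```text
t: 11.65
tcp_pos: [0.5532, 0.0815, 0.1624]
tool_rot: [1.0, 0.004, -0.005, -0.001]
force: [-0.0, 0.5, -0.1]
finger_gap: 1.0
```

>>> {"method": "jog_arm", "body": {
  "commands": [
    [100,-1.4,2.5,0,0],
    [100,-1.4,2.5,0,0],
    [100,-1.4,2.5,0,0],
    [100,-1.4,2.5,0,0],
    [100,0,0,0,0],
    [100,0,0,0,0]
  ]
}}

```text
t: 12.15
tcp_pos: [0.4884, 0.1903, 0.1594]
tool_rot: [1.0, 0.006, -0.01, -0.001]
force: [0.5, 0.5, -0.2]
finger_gap: 1.002
```

```bash
python3 - <<'E'
from h import *
p=wrist('w6'); look(p,['drum_mid','cap_mid','piston_mid'])
E
```

```text
tcp [0.4884 0.1903 0.1594] yaw [ 0.0128  0.019  -3.1388] 12.15
drum_mid [([0.5037, 0.1815, 0.037], 0.86)]
cap_mid [([0.5652, 0.1903, 0.0386], 0.94), ([0.6362, 0.0657, 0.0259], 0.87)]
piston_mid []
```

View pics/w6.png

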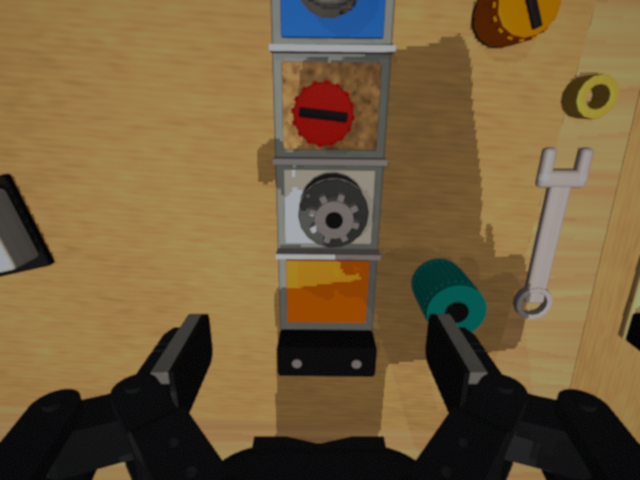

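The drum's bore is at (334,220), the red cap's bar at (323,114), and the orange decoy at (525,10).

```bash
python3 - <<'E'
from h import *
p=wrist('w6b',False)
print(ray(p,(334,220),.058,p['T']),ray(p,(323,114),.057,p['T']))
blob(p,(0,120,40),(8,255,255),.056,(285,70,370,155))
E
```

```text
tcp [0.4898 0.1886 0.1596] yaw [ 0.0091  0.0182 -3.1387] 12.35
[0.5022 0.1799 0.058 ] [0.5697 0.1881 0.057 ]
circ (320, 115, 34) ell [320. 115.] [60. 65.] -> [0.5689 0.1899 0.056 ]
```

>>> {"method": "jog_arm", "body": {
  "commands": [
    [100,0.6,-0.4,-1.5,0],
    [100,0.5,-0.3,-1.5,0],
    [100,0,0,-2,0],
    [100,0,0,-2,0],
    [100,0,0,-1.5,0],
    [100,0,0,0,0],
    [100,0,0,0,0]
  ]
}}

```text
t: 12.98
tcp_pos: [0.5093, 0.1745, 0.0729]
tool_rot: [1.0, -0.002, -0.004, -0.002]
force: [-0.5, 0.3, 0.9]
finger_gap: 1.002
```

>>> {"method": "jog_arm", "body": {
  "commands": [
    [100,-0.4,0.3,-1,0.02],
    [100,-0.3,0.3,-1,0],
    [100,0,0,-1,0],
    [100,0,0,-0.8,0],
    [100,0,0,0,0],
    [100,0,0,0,0]
  ]
}}

```text
t: 13.48
tcp_pos: [0.5081, 0.1783, 0.0373]
tool_rot: [1.0, 0.006, 0.001, -0.002]
force: [-0.1, 0.5, -0.3]
finger_gap: 1.001
```

>>> {"method": "jog_arm", "body": {
  "commands": [
    [100,-0.5,0.2,-0.8,0],
    [100,-0.3,0.1,-0.7,0],
    [100,0,0,-0.4,0],
    [100,0,0,0,0],
    [100,0,0,0,0]
  ]
}}

```text
t: 13.9
tcp_pos: [0.5004, 0.1816, 0.0177]
tool_rot: [1.0, 0.006, 0.002, -0.002]
force: [-0.2, -0.3, -0.6]
finger_gap: 1.002
```

>>> {"method": "jog_arm", "body": {
  "commands": [
    [100,0.1,0,-0.25,0],
    [100,0,0,0,0],
    [0,0,0,0,0],
    [0,0,0,0,0],
    [0,0,0,0,0],
    [0,0,0,0,0],
    [0,0,0,0,0],
    [0,0,0,0,0]
  ],
  "squeeze": 40
}}

```text
t: 14.57
tcp_pos: [0.5022, 0.1817, 0.0156]
tool_rot: [1.0, 0.006, 0.003, -0.002]
force: [0.2, 0.2, -2.0]
finger_gap: 0.573
```

>>> {"method": "jog_arm", "body": {
  "commands": [
    [0,0,0,0.5,0],
    [0,0,0,1,0],
    [0,0,0,2,0],
    [0,0,0,2,0],
    [0,0,0,2,0],
    [0,0,0,2,0],
    [0,0,0,2,0],
    [0,0,0,0,0]
  ]
}}

```text
t: 15.23
tcp_pos: [0.4992, 0.1812, 0.1375]
tool_rot: [1.0, 0.006, 0.0, -0.002]
force: [1.6, 0.6, -2.3]
finger_gap: 0.575
```

>>> {"method": "jog_arm", "body": {
  "commands": [
    [0,0.8,-2.5,0.1,0.03],
    [0,0.8,-2.5,0.1,0],
    [0,0.8,-2.5,0.1,0],
    [0,0.8,-2.5,0.1,0],
    [0,0.8,-2.5,0.1,0],
    [0,0.8,-2.5,0.1,0],
    [0,0.8,-2.5,0.1,0],
    [0,0.8,-2.5,0.1,0]
  ]
}}

```text
t: 15.9
tcp_pos: [0.5589, -0.021, 0.1459]
tool_rot: [1.0, 0.027, -0.001, -0.004]
force: [0.2, 0.2, -1.2]
finger_gap: 0.577
```

>>> {"method": "jog_arm", "body": {
  "commands": [
    [0,0.8,-2.5,0,0],
    [0,0.8,-2.5,0,0],
    [0,0.8,-2,0,0],
    [0,0.4,-1.4,0,0],
    [0,0,0,0,0],
    [0,0,0,0,0]
  ]
}}

```text
t: 16.4
tcp_pos: [0.5863, -0.1145, 0.1426]
tool_rot: [1.0, 0.024, -0.003, -0.004]
force: [0.1, 0.7, -1.2]
finger_gap: 0.574
```

>>> {"method": "jog_arm", "body": {
  "commands": [
    [0,0.5,-0.5,-1,0],
    [0,0.4,-0.3,-1.5,0],
    [0,0,-0.1,-1.5,0],
    [0,0,-0.1,-1.5,0],
    [0,0,-0.1,-1.5,0],
    [0,0,-0.1,-1,0],
    [0,0,0,0,0],
    [0,0,0,0,0]
  ]
}}

```text
t: 17.07
tcp_pos: [0.5925, -0.1182, 0.0516]
tool_rot: [1.0, 0.028, -0.007, -0.006]
force: [0.3, -0.9, -1.3]
finger_gap: 0.572
```

>>> {"method": "jog_arm", "body": {
  "commands": [
    [0,0.2,-0.3,-0.8,0],
    [0,0,-0.1,-0.8,0],
    [0,0,0,-0.6,0],
    [0,0,0,0,0],
    [0,0,0,0,0]
  ]
}}

```text
t: 17.48
tcp_pos: [0.596, -0.122, 0.0285]
tool_rot: [1.0, 0.029, -0.006, -0.006]
force: [-0.4, -0.4, -1.1]
finger_gap: 0.575
```

>>> {"method": "jog_arm", "body": {
  "commands": [
    [0,-0.1,0,-0.5,0],
    [0,0,0,-0.4,0],
    [0,0,0,-0.2,0],
    [0,0,0,0,0],
    [0,0,0,0,0]
  ]
}}

```text
t: 17.9
tcp_pos: [0.5956, -0.1226, 0.0175]
tool_rot: [1.0, 0.029, -0.005, -0.005]
force: [0.1, -0.9, -0.8]
finger_gap: 0.577
```

>>> {"method": "jog_arm", "body": {
  "commands": [
    [0,0,0,-0.15,0],
    [0,0,0,0,0],
    [0,0,0,0,0]
  ]
}}

```text
t: 18.15
tcp_pos: [0.5959, -0.1227, 0.0162]
tool_rot: [1.0, 0.029, -0.004, -0.005]
force: [-0.5, 0.9, -1.9]
finger_gap: 0.571
```

>>> {"method": "jog_arm", "body": {
  "commands": [
    [0,0,0,-0.2,0],
    [0,0,0,0,0],
    [0,0,0,0,0]
  ]
}}

```text
t: 18.4
tcp_pos: [0.5961, -0.1227, 0.0144]
tool_rot: [1.0, 0.029, -0.004, -0.005]
force: [0.5, -0.3, -1.1]
finger_gap: 0.574
```

>>> {"method": "jog_arm", "body": {
  "commands": [
    [0,0,0,-0.12,0],
    [0,0,0,0,0],
    [0,0,0,0,0]
  ]
}}

```text
t: 18.65
tcp_pos: [0.5962, -0.1227, 0.0131]
tool_rot: [1.0, 0.029, -0.004, -0.005]
force: [0.3, -0.3, -1.9]
finger_gap: 0.577
```

>>> {"method": "jog_arm", "body": {
  "commands": [
    [0,0,0,-0.12,0],
    [0,0,0,0,0],
    [0,0,0,0,0]
  ]
}}

```text
t: 18.9
tcp_pos: [0.5964, -0.1228, 0.0119]
tool_rot: [1.0, 0.029, -0.004, -0.005]
force: [1.0, -0.3, -1.6]
finger_gap: 0.571
```

>>> {"method": "jog_arm", "body": {
  "commands": [
    [0,0,0,-0.1,0],
    [0,0,0,0,0],
    [0,0,0,0,0]
  ]
}}

```text
t: 19.15
tcp_pos: [0.5966, -0.1229, 0.0122]
tool_rot: [1.0, 0.029, -0.003, -0.005]
force: [0.4, -0.1, -1.4]
finger_gap: 0.574
```

>>> {"method": "jog_arm", "body": {
  "commands": [
    [60,0,0,0,0],
    [60,0,0,0,0],
    [100,0,0,0,0],
    [100,0,0,0,0],
    [100,0,0,0,0],
    [100,0,0,0,0]
  ]
}}

```text
t: 19.65
tcp_pos: [0.5973, -0.1232, 0.0125]
tool_rot: [1.0, 0.029, -0.003, -0.005]
force: [-1.1, -0.1, 0.2]
finger_gap: 0.999
```

>>> {"method": "jog_arm", "body": {
  "commands": [
    [100,0,0,1,0],
    [100,0,0,2,0],
    [100,0,0,3,0],
    [100,0,0,3,0],
    [100,0,0,3,0],
    [100,0,0,2,0],
    [100,0,0,0,0],
    [100,0,0,0,0]
  ]
}}

```text
t: 20.32
tcp_pos: [0.5948, -0.1222, 0.1613]
tool_rot: [1.0, 0.029, -0.004, -0.005]
force: [-0.2, -0.1, -0.0]
finger_gap: 1.001
```

>>> {"method": "jog_arm", "body": {
  "commands": [
    [100,-0.2,2.5,0.1,-0.04],
    [100,-0.2,2.5,0.1,0],
    [100,-0.2,2.5,0.1,0],
    [100,-0.2,2.5,0.1,0],
    [100,-0.2,2.5,0.1,0],
    [100,-0.2,2.5,0.1,0],
    [100,-0.2,2.5,0.1,0],
    [100,-0.2,2.5,0.1,0]
  ]
}}

```text
t: 20.98
tcp_pos: [0.5735, 0.0794, 0.1617]
tool_rot: [1.0, 0.002, -0.009, -0.005]
force: [0.4, -0.5, -0.1]
finger_gap: 1.004
```

>>> {"method": "jog_arm", "body": {
  "commands": [
    [100,-0.2,2.5,0,0],
    [100,-0.2,2.5,0,0],
    [100,-0.2,2.5,0,0],
    [100,-0.2,2.5,0,0],
    [100,0,0,0,0],
    [100,0,0,0,0]
  ]
}}

```text
t: 21.48
tcp_pos: [0.5574, 0.1889, 0.1531]
tool_rot: [1.0, 0.005, -0.018, -0.005]
force: [0.6, -0.3, -0.1]
finger_gap: 0.997
```

```bash
python3 - <<'E'
from h import *
manip.sense(); p=wrist('w7'); look(p,['cap_mid','piston_mid'])
p=wrist('w7b')
blob(p,(0,120,40),(8,255,255),.056,(270,150,370,300))
E
```

```text
tcp [0.5574 0.1889 0.1531] yaw [ 0.0099  0.0355 -3.1319] 21.4833
cap_mid [([0.5664, 0.1913, 0.0366], 0.96), ([0.6344, 0.0681, 0.0256], 0.63)]
piston_mid [([0.6479, 0.1867, 0.0369], 0.81)]
tcp [0.5581 0.1874 0.1537] yaw [ 0.0072  0.0346 -3.1318] 21.6333
circ (318, 215, 33) ell [318. 216.] [57. 66.] -> [0.5731 0.1899 0.056 ]
```

View pics/w7b.png

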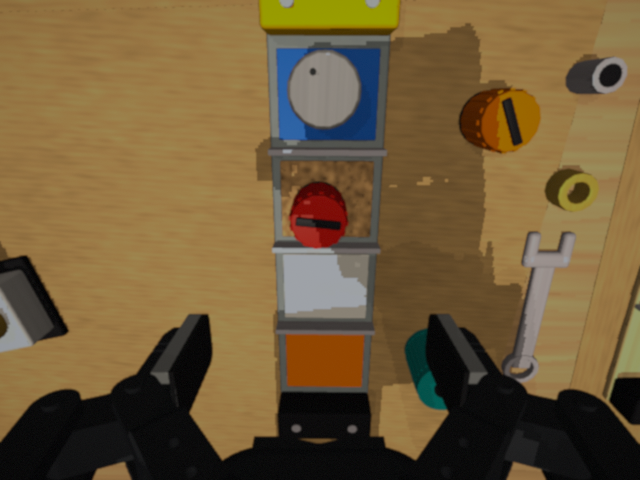

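The red cap's bar is at (319,224), with the orange decoy at (505,118) and the piston's top at (325,89). The cap is therefore at about (0.568, 0.189).

>>> {"method": "jog_arm", "body": {
  "commands": [
    [100,0.2,0.2,-1.5,0],
    [100,0,0.2,-1.5,0],
    [100,0,0.1,-2,0],
    [100,0,0.1,-2,0],
    [100,0,0.1,-1,0],
    [100,0,0,0,0],
    [100,0,0,0,0]
  ]
}}

```text
t: 22.27
tcp_pos: [0.5651, 0.1861, 0.0731]
tool_rot: [1.0, -0.003, -0.014, -0.005]
force: [0.8, 0.2, -0.3]
finger_gap: 1.0
```

```bash
python3 - <<'E'
from h import *
p=wrist('w8'); look(p,['cap_mid'])
E
```

```text
tcp [0.5651 0.1861 0.0731] yaw [-0.0054  0.0272 -3.1322] 22.2667
cap_mid [([0.6367, 0.0695, 0.0231], 0.92)]
```

View pics/w8.png

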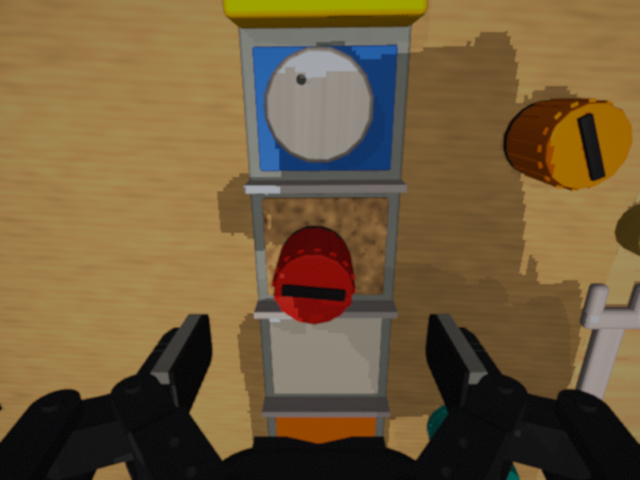

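```bash
python3 - <<'E'
from h import *
p=wrist('w8',False)
print(ray(p,(314,293),.057,p['T']),ray(p,(314,280),.056,p['T']),ray(p,(319,104),.058,p['T']))
E
```

```text
tcp [0.5655 0.1864 0.0738] yaw [-0.005   0.0257 -3.1319] 22.3667
[0.5678 0.1901 0.057 ] [0.5741 0.1901 0.056 ] [0.6513 0.1873 0.058 ]
```

>>> {"method": "jog_arm", "body": {
  "commands": [
    [100,0,0.2,-1,0.01],
    [100,0,0.2,-1,0],
    [100,0,0.1,-1,0],
    [100,0,0,-1,0],
    [100,0,0,-0.6,0],
    [100,0,0,0,0],
    [100,0,0,0,0]
  ]
}}

```text
t: 23.0
tcp_pos: [0.5671, 0.1929, 0.0257]
tool_rot: [1.0, 0.004, -0.01, -0.005]
force: [0.8, 0.1, 0.3]
finger_gap: 1.0
```

>>> {"method": "jog_arm", "body": {
  "commands": [
    [100,0.1,-0.25,-0.4,0],
    [100,0,0,-0.3,0],
    [100,0,0,0,0],
    [100,0,0,0,0]
  ]
}}

```text
t: 23.33
tcp_pos: [0.5684, 0.1901, 0.0179]
tool_rot: [1.0, 0.004, -0.01, -0.005]
force: [0.6, 0.4, -0.2]
finger_gap: 1.001
```

>>> {"method": "jog_arm", "body": {
  "commands": [
    [0,0,0,0,0],
    [0,0,0,0,0],
    [0,0,0,0,0],
    [0,0,0,0,0],
    [0,0,0,0,0],
    [0,0,0,0,0],
    [0,0,0,0,0]
  ],
  "squeeze": 35
}}

```text
t: 23.92
tcp_pos: [0.5693, 0.1901, 0.0193]
tool_rot: [1.0, 0.004, -0.009, -0.005]
force: [-0.6, 0.1, -1.0]
finger_gap: 0.437
```

>>> {"method": "jog_arm", "body": {
  "commands": [
    [0,0,0,0.5,0],
    [0,0,0,1,0],
    [0,0,0,2,0],
    [0,0,0,2,0],
    [0,0,0,2,0],
    [0,0,0,2,0],
    [0,0,0,2,0],
    [0,0,0,0,0]
  ]
}}

```text
t: 24.58
tcp_pos: [0.567, 0.19, 0.1419]
tool_rot: [1.0, 0.004, -0.01, -0.005]
force: [0.9, -0.0, 0.6]
finger_gap: 0.436
```

>>> {"method": "jog_arm", "body": {
  "commands": [
    [0,-0.4,-2.6,0.1,0.04],
    [0,-0.4,-2.6,0.1,0],
    [0,-0.4,-2.6,0.1,0],
    [0,-0.4,-2.6,0.1,0],
    [0,-0.4,-2.6,0.1,0],
    [0,-0.4,-2.6,0.1,0],
    [0,-0.4,-2.6,0.1,0],
    [0,-0.4,-2.6,0.1,0]
  ]
}}

```text
t: 25.25
tcp_pos: [0.5328, -0.0194, 0.153]
tool_rot: [1.0, 0.03, -0.007, -0.006]
force: [0.2, -1.6, 0.1]
finger_gap: 0.435
```

>>> {"method": "jog_arm", "body": {
  "commands": [
    [0,-0.4,-2.6,0,0],
    [0,-0.4,-2.6,0,0],
    [0,-0.4,-2.6,0,0],
    [0,-0.2,-2,0,0],
    [0,0,0,0,0],
    [0,0,0,0,0]
  ]
}}

```text
t: 25.75
tcp_pos: [0.5152, -0.1268, 0.1525]
tool_rot: [1.0, 0.027, -0.007, -0.006]
force: [-0.2, 0.2, -0.5]
finger_gap: 0.437
```

>>> {"method": "jog_arm", "body": {
  "commands": [
    [0,0.3,0,-1,0],
    [0,0.2,0,-1.5,0],
    [0,0,0,-2,0],
    [0,0,0,-2,0],
    [0,0,0,-1.5,0],
    [0,0,0,-1,0],
    [0,0,0,0,0],
    [0,0,0,0,0]
  ]
}}

```text
t: 26.42
tcp_pos: [0.5212, -0.1176, 0.0556]
tool_rot: [0.999, 0.031, -0.007, -0.007]
force: [0.2, 0.7, -0.5]
finger_gap: 0.433
```

>>> {"method": "jog_arm", "body": {
  "commands": [
    [0,0,-0.4,-0.8,-0.02],
    [0,0,-0.4,-0.8,0],
    [0,0,-0.1,-0.6,0],
    [0,0,0,0,0],
    [0,0,0,0,0]
  ]
}}

```text
t: 26.83
tcp_pos: [0.5232, -0.1273, 0.0334]
tool_rot: [1.0, 0.021, -0.005, -0.006]
force: [-0.1, -0.7, -0.8]
finger_gap: 0.437
```

>>> {"method": "jog_arm", "body": {
  "commands": [
    [0,-0.2,0.15,-0.6,0],
    [0,0,0,-0.5,0],
    [0,0,0,-0.3,0],
    [0,0,0,0,0],
    [0,0,0,0,0]
  ]
}}

```text
t: 27.25
tcp_pos: [0.5214, -0.1263, 0.0187]
tool_rot: [1.0, 0.02, -0.004, -0.006]
force: [-0.2, 1.4, -0.5]
finger_gap: 0.437
```

>>> {"method": "jog_arm", "body": {
  "commands": [
    [0,0,0,-0.15,0],
    [0,0,0,0,0],
    [0,0,0,0,0]
  ]
}}

```text
t: 27.5
tcp_pos: [0.5215, -0.1263, 0.0172]
tool_rot: [1.0, 0.02, -0.004, -0.006]
force: [-0.4, 0.6, -0.0]
finger_gap: 0.435
```

>>> {"method": "jog_arm", "body": {
  "commands": [
    [0,0,0,-0.12,0],
    [0,0,0,0,0],
    [0,0,0,0,0]
  ]
}}

```text
t: 27.75
tcp_pos: [0.5219, -0.1264, 0.0162]
tool_rot: [1.0, 0.02, -0.004, -0.006]
force: [-0.2, 0.9, -0.2]
finger_gap: 0.435
```

>>> {"method": "jog_arm", "body": {
  "commands": [
    [0,-0.05,0,-0.12,0],
    [0,0,0,0,0],
    [0,0,0,0,0]
  ]
}}

```text
t: 28.0
tcp_pos: [0.5216, -0.1265, 0.0152]
tool_rot: [1.0, 0.02, -0.004, -0.005]
force: [-0.0, 0.7, -0.0]
finger_gap: 0.435
```

>>> {"method": "jog_arm", "body": {
  "commands": [
    [0,0,0,-0.08,0],
    [0,0,0,0,0],
    [0,0,0,0,0]
  ]
}}

```text
t: 28.25
tcp_pos: [0.5218, -0.1265, 0.0153]
tool_rot: [1.0, 0.02, -0.003, -0.005]
force: [-0.0, -0.6, -0.2]
finger_gap: 0.436
```

>>> {"method": "jog_arm", "body": {
  "commands": [
    [60,0,0,0,0],
    [60,0,0,0,0],
    [100,0,0,0,0],
    [100,0,0,0,0],
    [100,0,0,0,0],
    [100,0,0,0,0]
  ]
}}

```text
t: 28.75
tcp_pos: [0.5217, -0.1265, 0.015]
tool_rot: [1.0, 0.02, -0.003, -0.005]
force: [-0.2, 0.8, -1.2]
finger_gap: 0.998
```

>>> {"method": "jog_arm", "body": {
  "commands": [
    [100,0,0,1,0],
    [100,0,0,2,0],
    [100,0,0,3,0],
    [100,0,0,3,0],
    [100,0,0,3,0],
    [100,0,0,2,0],
    [100,0,0,0,0],
    [100,0,0,0,0]
  ]
}}

```text
t: 29.42
tcp_pos: [0.5193, -0.1254, 0.1639]
tool_rot: [1.0, 0.02, -0.004, -0.006]
force: [0.0, 0.0, 0.1]
finger_gap: 1.0
```

>>> {"method": "jog_arm", "body": {
  "commands": [
    [100,1.1,2.5,0.1,-0.04],
    [100,1.1,2.5,0.1,0],
    [100,1.1,2.5,0.1,0],
    [100,1.1,2.5,0.1,0],
    [100,1.1,2.5,0.1,0],
    [100,1.1,2.5,0.1,0],
    [100,1.1,2.5,0.1,0],
    [100,1.1,2.5,0.1,0]
  ]
}}

```text
t: 30.08
tcp_pos: [0.6029, 0.078, 0.1651]
tool_rot: [1.0, -0.007, -0.012, -0.006]
force: [-0.1, 0.1, 0.0]
finger_gap: 1.003
```

>>> {"method": "jog_arm", "body": {
  "commands": [
    [100,1.1,2.5,0,0],
    [100,1.1,2.5,0,0],
    [100,1.1,2.5,0,0],
    [100,1.1,2,0,0],
    [100,0,0,0,0],
    [100,0,0,0,0]
  ]
}}

```text
t: 30.58
tcp_pos: [0.6441, 0.184, 0.1549]
tool_rot: [1.0, -0.003, -0.02, -0.006]
force: [-0.7, 0.3, 0.3]
finger_gap: 0.999
```

```bash
python3 - <<'E'
from h import *
p=wrist('x',False); p=wrist('w9'); look(p,['piston_mid'])
E
```

```text
tcp [0.6441 0.184  0.1549] yaw [-0.0067  0.0393 -3.1294] 30.5833
tcp [0.6438 0.1839 0.1548] yaw [-0.0073  0.0397 -3.1288] 30.6333
piston_mid [([0.6466, 0.1857, 0.0337], 0.62)]
```

View pics/w9.png

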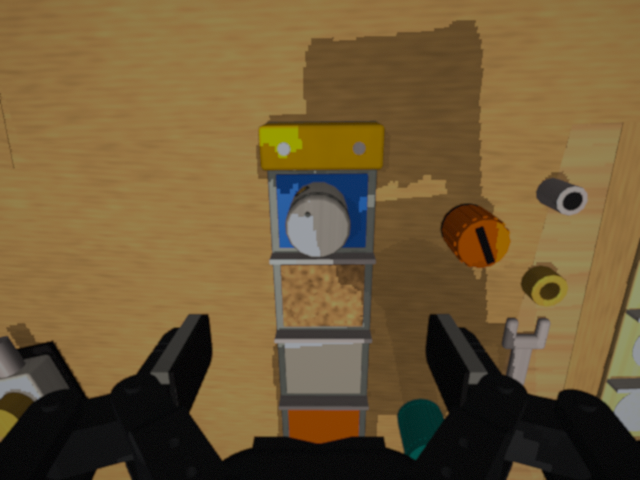

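The piston's top is at (318,224).

```bash
python3 - <<'E'
from h import *
p=wrist('x',False); print(ray(p,(318,224),.058,p['T']))
E
```

```text
tcp [0.644  0.1824 0.1557] yaw [-0.009   0.0388 -3.1293] 30.7333
[0.6528 0.1852 0.058 ]
```

>>> {"method": "jog_arm", "body": {
  "commands": [
    [100,0.3,0.2,-1.5,0.01],
    [100,0,0.2,-1.5,0],
    [100,0,0.1,-2,0],
    [100,0,0.1,-2,0],
    [100,0,0.1,-1,0],
    [100,0,0,0,0],
    [100,0,0,0,0]
  ]
}}

```text
t: 31.37
tcp_pos: [0.6475, 0.1825, 0.0708]
tool_rot: [1.0, -0.003, -0.018, -0.006]
force: [0.3, -0.1, 0.4]
finger_gap: 1.0
```

>>> {"method": "jog_arm", "body": {
  "commands": [
    [100,0.2,0.2,-1,0.01],
    [100,0.1,0.2,-1,0],
    [100,0,0,-1,0],
    [100,0,0,-0.8,0],
    [100,0,0,-0.5,0],
    [100,0,0,0,0],
    [100,0,0,0,0]
  ]
}}

```text
t: 31.95
tcp_pos: [0.6529, 0.1865, 0.0258]
tool_rot: [1.0, 0.002, -0.016, -0.006]
force: [-0.2, -0.1, 0.1]
finger_gap: 0.997
```

```bash
python3 - <<'E'
from h import *
p=wrist('w10')
E
```

```text
tcp [0.6529 0.1865 0.0258] yaw [ 0.0046  0.0319 -3.1295] 31.95
```

View pics/w10.png

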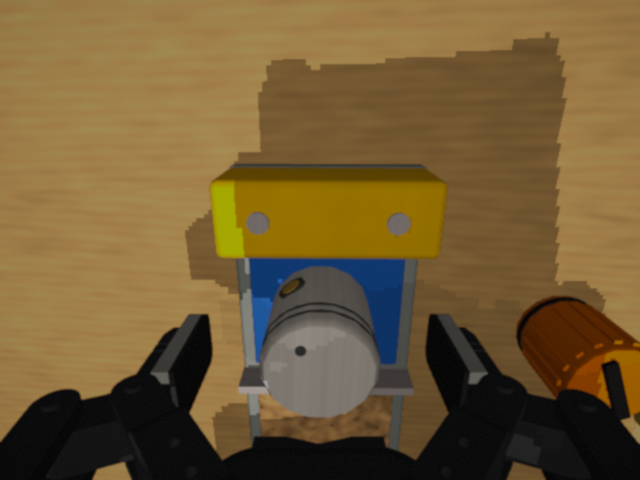

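The piston's top is at (321,362), centred between the open pads.

```bash
python3 - <<'E'
from h import *
p=wrist('x',False); print(ray(p,(321,362),.058,p['T']))
E
```

```text
tcp [0.6528 0.1865 0.0258] yaw [ 0.0046  0.0322 -3.1296] 32.0
[0.6547 0.1867 0.058 ]
```

>>> {"method": "jog_arm", "body": {
  "commands": [
    [100,-0.1,0,-0.4,0],
    [100,0,0,-0.2,0],
    [100,0,0,0,0],
    [100,0,0,0,0]
  ]
}}

```text
t: 32.38
tcp_pos: [0.6529, 0.1866, 0.0213]
tool_rot: [1.0, 0.002, -0.014, -0.006]
force: [-0.8, 0.3, 0.3]
finger_gap: 0.997
```

>>> {"method": "jog_arm", "body": {
  "commands": [
    [0,0,0,0,0],
    [0,0,0,0,0],
    [0,0,0,0,0],
    [0,0,0,0,0],
    [0,0,0,0,0],
    [0,0,0,0,0],
    [0,0,0,0,0]
  ],
  "squeeze": 40
}}

```text
t: 32.97
tcp_pos: [0.6535, 0.1866, 0.0223]
tool_rot: [1.0, 0.002, -0.013, -0.006]
force: [0.2, -0.1, -0.9]
finger_gap: 0.502
```

>>> {"method": "jog_arm", "body": {
  "commands": [
    [0,0,0,0.5,0],
    [0,0,0,1,0],
    [0,0,0,2,0],
    [0,0,0,2,0],
    [0,0,0,2,0],
    [0,0,0,2,0],
    [0,0,0,2,0],
    [0,0,0,0,0]
  ]
}}

```text
t: 33.63
tcp_pos: [0.6509, 0.1864, 0.1439]
tool_rot: [1.0, 0.002, -0.016, -0.006]
force: [-0.2, 0.5, 0.4]
finger_gap: 0.499
```

>>> {"method": "jog_arm", "body": {
  "commands": [
    [0,-1.6,-2.4,0.1,0.04],
    [0,-1.6,-2.4,0.1,0],
    [0,-1.6,-2.4,0.1,0],
    [0,-1.6,-2.4,0.1,0],
    [0,-1.6,-2.4,0.1,0],
    [0,-1.6,-2.4,0.1,0],
    [0,-1.6,-2.4,0.1,0],
    [0,-1.6,-2.4,0.1,0]
  ]
}}

```text
t: 34.3
tcp_pos: [0.5199, -0.0061, 0.1531]
tool_rot: [1.0, 0.028, -0.011, -0.007]
force: [-0.1, -1.5, -0.3]
finger_gap: 0.503
```

>>> {"method": "jog_arm", "body": {
  "commands": [
    [0,-1.6,-2.4,0,0],
    [0,-1.6,-2.4,0,0],
    [0,-1.6,-2.4,0,0],
    [0,-1.6,-2.4,0,0],
    [0,-1,-1.8,0,0],
    [0,0,0,0,0],
    [0,0,0,0,0]
  ]
}}

```text
t: 34.88
tcp_pos: [0.4367, -0.1276, 0.1517]
tool_rot: [1.0, 0.025, -0.012, -0.007]
force: [0.0, -0.2, -1.7]
finger_gap: 0.499
```

>>> {"method": "jog_arm", "body": {
  "commands": [
    [0,0.4,-0.2,-1,0],
    [0,0.3,-0.2,-1.5,0],
    [0,0,-0.1,-2,0],
    [0,0,-0.1,-2,0],
    [0,0,-0.1,-1.5,0],
    [0,0,-0.1,-1,0],
    [0,0,0,0,0],
    [0,0,0,0,0]
  ]
}}

```text
t: 35.55
tcp_pos: [0.4513, -0.1306, 0.0539]
tool_rot: [0.999, 0.03, -0.009, -0.006]
force: [0.4, 0.7, -0.6]
finger_gap: 0.495
```

>>> {"method": "jog_arm", "body": {
  "commands": [
    [0,-0.4,0.1,-0.8,0],
    [0,-0.2,0,-0.7,0],
    [0,-0.1,0,-0.5,0],
    [0,0,0,0,0],
    [0,0,0,0,0]
  ]
}}

```text
t: 35.97
tcp_pos: [0.4473, -0.1281, 0.0336]
tool_rot: [0.999, 0.032, -0.007, -0.005]
force: [0.7, 0.1, -0.7]
finger_gap: 0.502
```

>>> {"method": "jog_arm", "body": {
  "commands": [
    [0,0,0,-0.4,0],
    [0,0,0,-0.3,0],
    [0,0,0,0,0],
    [0,0,0,0,0]
  ]
}}

```text
t: 36.3
tcp_pos: [0.4487, -0.1288, 0.027]
tool_rot: [0.999, 0.032, -0.005, -0.004]
force: [0.3, 1.3, -1.5]
finger_gap: 0.501
```

>>> {"method": "jog_arm", "body": {
  "commands": [
    [0,-0.3,0,-0.3,0],
    [0,-0.1,0,-0.25,0],
    [0,0,0,0,0],
    [0,0,0,0,0]
  ]
}}

```text
t: 36.63
tcp_pos: [0.4444, -0.1291, 0.0213]
tool_rot: [0.999, 0.032, -0.005, -0.004]
force: [-0.3, 0.2, -1.1]
finger_gap: 0.504
```

>>> {"method": "jog_arm", "body": {
  "commands": [
    [0,0,0,-0.12,0],
    [0,0,0,0,0],
    [0,0,0,0,0]
  ]
}}

```text
t: 36.88
tcp_pos: [0.4443, -0.1292, 0.02]
tool_rot: [0.999, 0.032, -0.005, -0.004]
force: [-1.5, 0.8, -0.4]
finger_gap: 0.506
```

>>> {"method": "jog_arm", "body": {
  "commands": [
    [0,0,0,-0.1,0],
    [0,0,0,0,0],
    [0,0,0,0,0]
  ]
}}

```text
t: 37.13
tcp_pos: [0.4446, -0.1292, 0.0189]
tool_rot: [0.999, 0.032, -0.005, -0.004]
force: [-0.0, -0.1, -0.3]
finger_gap: 0.506
```

>>> {"method": "jog_arm", "body": {
  "commands": [
    [0,0,0,-0.1,0],
    [0,0,0,0,0],
    [0,0,0,0,0]
  ]
}}

```text
t: 37.38
tcp_pos: [0.4447, -0.1293, 0.0185]
tool_rot: [0.999, 0.032, -0.005, -0.004]
force: [0.7, -0.7, -1.4]
finger_gap: 0.501
```

>>> {"method": "jog_arm", "body": {
  "commands": [
    [0,0,0,-0.08,0],
    [0,0,0,0,0],
    [0,0,0,0,0]
  ]
}}

```text
t: 37.63
tcp_pos: [0.445, -0.1292, 0.0185]
tool_rot: [0.999, 0.032, -0.004, -0.004]
force: [-0.2, 0.2, 0.3]
finger_gap: 0.506
```

Height stopped at 18.5 mm, so it is touching. Release, retreat and move clear.

>>> {"method": "jog_arm", "body": {
  "commands": [
    [60,0,0,0,0],
    [60,0,0,0,0],
    [100,0,0,0,0],
    [100,0,0,0,0],
    [100,0,0,0,0],
    [100,0,0,0,0]
  ]
}}

```text
t: 38.13
tcp_pos: [0.4452, -0.1294, 0.018]
tool_rot: [0.999, 0.032, -0.004, -0.004]
force: [0.3, -0.0, -0.6]
finger_gap: 0.997
```

>>> {"method": "jog_arm", "body": {
  "commands": [
    [100,0,0,1,0],
    [100,0,0,2,0],
    [100,0,0,3,0],
    [100,0,0,3,0],
    [100,0,0,3,0],
    [100,0,0,4,0],
    [100,0,0,4,0],
    [100,0,0,0,0]
  ]
}}

```text
t: 38.8
tcp_pos: [0.4412, -0.1273, 0.2286]
tool_rot: [0.999, 0.031, -0.007, -0.005]
force: [0.5, -0.1, -0.6]
finger_gap: 0.997
```

>>> {"method": "jog_arm", "body": {
  "commands": [
    [100,0,-3,0,0],
    [100,0,-4,0,0],
    [100,0,-4,0,0],
    [100,0,-4,0,0],
    [100,0,-4,0,0],
    [100,0,-4,0,0],
    [100,0,-3,0,0],
    [100,0,0,0,0]
  ]
}}

```text
t: 39.47
tcp_pos: [0.4375, -0.3948, 0.2369]
tool_rot: [0.999, 0.035, -0.002, -0.001]
force: [1.6, -0.2, -0.6]
finger_gap: 0.995
```

```bash
python3 - <<'E'
from h import *
p=snapshot('top'); look(p,NAMES[:4]); im=p['image']
cv2.imwrite('pics/end.png',cv2.resize(im[120:380,160:460,::-1],None,fx=2.3,fy=2.3,interpolation=cv2.INTER_CUBIC))
E
```

```text
piston_mid [([0.4468, -0.1285, 0.0317], 0.91)]
drum_mid [([0.5934, -0.1232, 0.0309], 0.77)]
cap_mid [([0.6322, 0.0657, 0.0235], 0.95), ([0.5225, -0.1247, 0.0326], 0.71)]
filter_mid [([0.4273, 0.0851, 0.0226], 0.68), ([0.6652, -0.1173, 0.0308], 0.56)]
```

View pics/end.png

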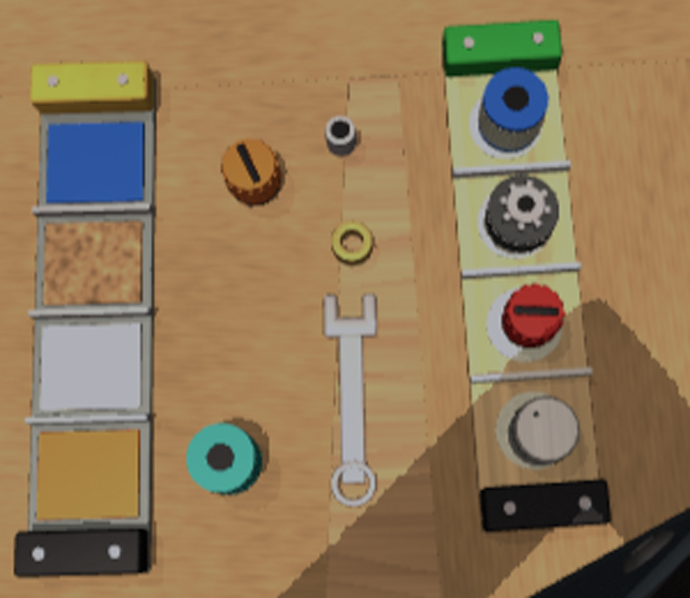

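The filter (515,100), drum (522,210), cap (533,315) and piston (543,430) stand upright on their discs in that order from green. Everything else is untouched and the gripper is clear, so I'm handing it in.

```bash
python3 -c "
from h import *
print(workorder.sign_off())"
```

```text
the job is handed in; nothing more can be done
None
```

All four parts are on the plywood rack in reverse order: filter next to green, then drum, cap and piston furthest from green. I lowered each one until it stopped sinking, released it and backed the gripper off. I handed the job in at about 39.5 s.

- **Final top view:** all four stand upright in the right bays. The orange cap and teal filter look-alikes are still in place, and the gripper is clear.
- **Positions:** the last network estimates put every part within about 5 mm of its bay centre, which is close to the network's own 4 mm error. The filter is the furthest off, at 0.665 m in x against 0.670 m. The arm's reading at its release was 0.6716 m.
- **Arm behaviour:** the tool drifted a few millimetres and tilted by up to 2.5° during moves. I corrected the position drift before each grasp and placing but could not remove the tilt. The filter was the worst case, touching down about 2.5° off vertical before it settled upright.
- **Touchdown force:** the wrist force readings were too noisy to confirm contact. I judged touchdown from the height no longer falling, and those heights matched what I expected.

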